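# Flip down the fence's length stop and set a board against it

### The job

Tip the red flap of the length stop over until it snaps down in front of the fence, without forcing it. Then bring the wooden block flat against the front of the fence and slide it along until it bears firmly on the stop screw of the lowered flap, but gently enough that the lightly clamped stop does not shift. Leave the block there, flush with the fence, and disturb nothing else on the table.

Things in the scene. Friction and masses are not known exactly. Their poses are not given: they have to be found in the camera images.
- fence: fixed aluminium fence on the saw table, 30 mm thick (x), 406 mm long (y), 60 mm high, a flange behind its foot. Origin: centre of its underside. Its flat front face looks to its own -x, at x = -15 mm; y runs along it towards the stop. It faces the robot, turned by up to 0.15 rad. The saw's blade guide hangs over the table near (0.6, 0.3) m, beyond its left end: approach from the front.
- carriage: dark steel stop carriage (60 mm long in y, 84 mm high above the table, its rear bracket with the spring strut 115 mm) on top of the fence in its +y half. Axes as the fence's; origin on the table under the fence's middle line, at mid flap width. It is only lightly clamped: a push along the fence of more than about 14 N makes it slip. Its clamp knob at the back is fixed.
- flap_hinge (a point): the flap's hinge axis (along the fence's y), mid flap, 75 mm above the table, above the fence's middle line. An over-centre spring holds the flap at either stop: about 0.43 N m at the stops, falling to zero at the snap point near 0.96 rad, beyond which it springs down by itself. About 8 N on the press point starts it; touch it slowly, at 10 to 20 mm/s.
- flap_body (a joint): angle of the red flap, 18 mm wide in y: 0 = parked up, 1.92 rad = fully down in front of the fence. L-shaped: when down, an arm runs 58 mm forward (fence -x) from the hinge, and a blade hangs from it, 24 to 62 mm in front of the hinge axis, down to 8 mm above the table. Parked, the arm leans 20 degrees back from upright, the blade points forward and 20 degrees up.
- press_point (a point): point on the blade's outer face (looks forward when down, upward when parked), 12 mm from the blade's free end, 83 mm from the hinge axis (when down: 62 mm in front, 55 mm below), mid flap; it turns with the flap. Pressing here, downward and following it forward and down about the hinge, tips the flap. It binds if the finger drags on the face towards the hinge: give way forward.
- board: the wooden block, 57 x 112 x 40 mm high (x, y, z), 0.11 to 0.2 kg, lying flat; origin: centre of its underside, long axis y. It starts in front of the fence's -y half, up to 35 mm off the face, up to 0.2 rad askew. Set with its long side on the fence's front face, its origin is 43.5 mm in front of the fence's middle line.
- oil_can: grey metal oil can with a thin spout, 72 x 100 x 170 mm, stands at the left; leave alone. Origin: centre of its underside.
- try_square: try square with wooden stock and steel blade, 110 x 212 x 18 mm, lies at the left front; leave alone. Origin: centre of its underside.
- nut_m24: large hex nut, 36 x 41 x 19 mm, lies left of the work; leave alone. Origin: centre of its underside.
- board_end (a point): centre of the block's +y end face, 20 mm above its underside: the end that meets the stop screw, a rubber-tipped screw 16 mm across on the lowered blade's -y side, 25 mm above the table, 43.5 mm in front of the fence's middle line. How far it is screwed out is not measured: its tip lies 13 to 29 mm from the carriage's origin towards -y; find it by touch.
Not all that is in view belongs to the job. Leave any yellow look-alike of the board alone.

How it is judged:
On the way, in this order (a step that is already met when the one before it is completed fails the run):
1. the flap has snapped fully down, with no finger on it (value of joint flap_body above 1.82 rad and contact force between the fingers and flap_body below 0.1 N), for 0.2 s.
2. the block, flush with the fence, is pressed against the stop with more than 2.5 N (contact force between board and flap_body above 2.5 N and x of board in the frame of fence above -0.0475 m), for 0.1 s.
At the end, for the whole second after the job is handed in: The flap is down (beyond 1.82 rad); the block lies flat on the table, within 3 mm of flush and 0.035 rad of square with the fence, at rest with its end at the stop screw (its origin 66 to 88 mm from the carriage's origin, towards -y, as the screw's setting allows) (value of joint flap_body above 1.82 rad and x of board in the frame of fence above -0.0465 m and angle between the y axis of board and the y axis of fence, either way round below 0.035 rad and angle between board's own z axis and vertical below 0.05 rad and height (world z) of board below 0.004 m and y of board in the frame of carriage between -0.088 and -0.066 m and linear speed of board below 0.01 m/s); the robot touches nothing.
It fails at once if the flap is forced: more than 25 N between the gripper and the flap (contact force between the fingers and flap_body above 25 N).
It fails at once if the stop carriage is shifted by more than 1.5 mm along the fence (distance of carriage from where it was at the start of the episode above 0.0015 m).
It fails at once if the oil can, the try square or the nut is moved by more than 15 mm (distance of any of oil_can, try_square, nut_m24 from where it was at the start of the episode above 0.015 m).
It also fails if it takes over 72 s, if anything falls off the work surface, if the arm or the gripper's body presses on something with over 40 N, if the wrist force passes 120 N, or if a joint passes its speed limit or range.

### The arm

A 6-joint arm with a two-finger parallel gripper is mounted at the origin on a cart in front of the work surface, level with it; the furniture and walls round the work are solid. World frame = base frame: x ahead of the robot, y to its left, z up, the work surface at z = 0. Lengths are in m, angles in rad, forces in N, time in s.
With the tool pointing down it reaches from about 0.275 to 0.75 m from the base axis. Payload 10.2 kg.
Tool frame: the origin (TCP) lies on the centre line of the jaws, within the pads' length; the fingertips stand 11 mm ahead of it and the grasp point (between the pads) lies 8 mm behind it; z points along the fingers, y is the line along which they close (so a half turn about z gives the same grasp; the last joint's range is limited). The gripper opens to 85 mm and grips with 20 to 120 N. Pads are 22 mm wide; open, the fingers measure 114 mm over their backs; the gripper's body (76 mm by 85 mm) begins 54 mm behind the grasp point. The pads swing forward as they close: fully open they stand 13 mm farther back than shut.
Start: joints at [1.061, 0.313, 1.498, -0, 1.331, -0.223], TCP at [0.149, 0.504, 0.242] pointing down, gripper open.
Joint ranges: [-2.94, 2.94], [-0.97, 2.17], [0.19, 2.56], [-1.23, 4.37], [0.02, 3.11], [-2.88, 2.88]. Speed limits (rad/s): [2.39, 2.39, 3.01, 3.14, 3.14, 3.14].

### API

Orientations are given as a rotation vector (axis times angle).
In Python, from rig import robot, optics, nets gives the robot as it stands. Calls block until the motion is done:
- robot.movep(position, orientation): joint-space move of the TCP to a pose.
- robot.movel(position, attitude=None, v=0.15, stop_force=None): straight line of the TCP; attitude=None keeps the orientation; v is the mean speed in m/s. With stop_force (N) it stops when the force on the tool has changed by that much, and returns True; else False.
- robot.move_j(angles): joint-space move.
- robot.grip(opening): finger opening in m; the grip force is fixed at half the most; returns when the fingers have stopped.
- robot.wait(seconds).
- robot.solve_ik(position, orientation): joint angles nearest the present ones, or None.
- robot.get_state(): the state.
- optics.capture(name): name is "scene" or "top" or "wrist"; returns a dict with "image" (420x560x3 uint8, red, green, blue), "fx", "fy", "cx", "cy" (pixels), "rvec" (rotation vector, rad) and "tvec" (3), from world to camera coordinates, as OpenCV has them. Camera axes: x right, y down, z forward; pixel columns grow to the right and rows downward; lengths in m; the calibration is good to about 2 mm. A picture is of the moment at which its call begins. There is no depth.
A pose or a line that the arm cannot do raises robot.Unreachable and nothing moves.
- robot.sign_off(): hands the job in; it is judged then, once.
Trained networks look in a picture, given as the dict that the camera call returned (one of the last four; its "shot" number tells which), for a name from the list of things; names that differ only in an ending like _2 or _b are one class to them, and where a whole thing is asked for, a point or a joint stands for the part that bears it (a point fixed in the world has none). Each returns a list of dicts, best first, with "score" (0 to 1); they miss things now and then, are a little off and sometimes report something else, mostly with a low value. They report only what shows in the picture. A call takes as long as a camera call. They do not tell look-alikes from the thing itself.
- nets.search_frame(query, picture): "bbox" ([left, top, right, bottom] in pixels, round what is visible of it).
- nets.cut_out(query, picture): "mask" (420x560 bool, what is visible of it) and "bbox" ([left, top, right, bottom] in pixels, round what is visible of it).
The state is a dict: "time_s": time; "joint_pos": joint angles; "joint_velocities": joint speeds; "effort": joint torques, N m; "tcp_pos": TCP position; "tool_rot": TCP orientation; "contact_force": force on the tool from outside, world axes, zero at the start; "wrist_torque": the same for the moment, N m; "opening": finger opening in m; "gripper_force": force on a finger pad.
Only numpy, scipy, OpenCV 4.12 (cv2) and the standard library are available. Lean on these libraries where they do the work, as an engineer would, in place of code of your own. Each camera call takes 0.05 s, during which the arm holds its last target. There are 200 camera calls.

## Working session

There is one attempt and no reset: what is moved stays moved. The work goes in short steps, each a Python script; the robot and the scene stay as the last script left them, time stands still between calls to the robot, and variables do not carry over. Pictures are saved under pics/ and viewed, at most 10 in all, crops included, and the job is handed in when it is done.

```bash
mkdir -p pics; ls; cat > h.py <<'E'
from rig import robot, optics, nets
import numpy as np, cv2
from scipy.spatial.transform import Rotation as R
def ray(p,u,v):
    Rm=cv2.Rodrigues(np.array(p["rvec"],float))[0]; t=np.array(p["tvec"],float)
    d=Rm.T@np.array([(u-p["cx"])/p["fx"],(v-p["cy"])/p["fy"],1.]); return -Rm.T@t,d
def onz(p,u,v,z):
    c,d=ray(p,u,v); return c+d*(z-c[2])/d[2]
def proj(p,X):
    return cv2.projectPoints(np.array(X,float).reshape(-1,3),np.array(p["rvec"],float),np.array(p["tvec"],float),np.array([[p["fx"],0,p["cx"]],[0,p["fy"],p["cy"]],[0,0,1.]]),None)[0].reshape(-1,2)
def save(n,im): cv2.imwrite("pics/"+n,im[:,:,::-1])
E
python3 - <<'E'
from h import *
import pickle
ps={n:optics.capture(n) for n in("scene","top")}
pickle.dump(ps,open("p0.pkl","wb"))
save("a.png",np.vstack([cv2.resize(ps[n]["image"],(400,300)) for n in ps]) if 0 else ps["top"]["image"]); save("b.png",ps["scene"]["image"])
for n,p in ps.items():
    print(n,np.round(ray(p,280,210),3).tolist())
    for q in("fence","carriage","flap_body","board","oil_can","try_square","nut_m24"):
        print(q,[(round(float(r["score"]),2),np.round(r["bbox"]).tolist()) for r in nets.search_frame(q,p)])
print(robot.get_state())
E
```

```text
pics
scene [[0.083, 1.003, 0.569], [0.417, -0.806, -0.421]]
fence [(0.56, [242.0, 181.0, 319.0, 251.0])]
carriage [(0.56, [260.0, 179.0, 294.0, 215.0])]
flap_body [(0.93, [269.0, 179.0, 296.0, 203.0])]
board [(0.83, [277.0, 242.0, 313.0, 285.0]), (0.77, [309.0, 194.0, 341.0, 223.0])]
oil_can [(0.67, [170.0, 248.0, 207.0, 333.0])]
try_square [(0.71, [184.0, 304.0, 259.0, 397.0])]
nut_m24 [(0.5, [224.0, 288.0, 245.0, 305.0])]
top [[0.255, 0.152, 1.586], [0.163, 0.006, -0.987]]
fence [(0.92, [276.0, 161.0, 413.0, 195.0]), (0.3, [310.0, 166.0, 333.0, 195.0])]
carriage [(0.68, [309.0, 161.0, 336.0, 196.0])]
flap_body [(0.76, [307.0, 166.0, 333.0, 195.0]), (0.27, [356.0, 195.0, 404.0, 218.0])]
board [(0.79, [249.0, 214.0, 287.0, 237.0]), (0.65, [357.0, 196.0, 398.0, 220.0])]
oil_can []
try_square [(0.73, [141.0, 215.0, 211.0, 251.0])]
nut_m24 [(0.64, [357.0, 197.0, 402.0, 218.0]), (0.47, [209.0, 196.0, 221.0, 208.0])]
{'time_s': 0.8, 'joint_pos': array([ 1.06061797e+00,  3.12930770e-01,  1.49767608e+00, -1.53033538e-05,
        1.33097882e+00, -2.23402792e-01]), 'joint_velocities': array([-9.93704826e-04,  1.08111888e-03, -8.74446103e-04, -4.29872071e-04,
        1.85968643e-03, -8.95892224e-05]), 'effort': array([-3.12875572e-04, -4.12128854e+01, -2.59894645e+01, -1.82909457e-04,
        4.00554127e-04,  6.41929901e-06]), 'tcp_pos': array([0.14852875, 0.50357264, 0.24228744]), 'tool_rot': array([4.48915997e-01, 3.10933689e+00, 1.86583204e-06]), 'contact_force': array([ 0.33319838,  0.34996254, -0.43044294]), 'wrist_torque': array([ 0.02021289, -0.03974887,  0.06475112]), 'gripper_force': 0.0, 'opening': 0.08577759348393386}
```

View pics/a.png

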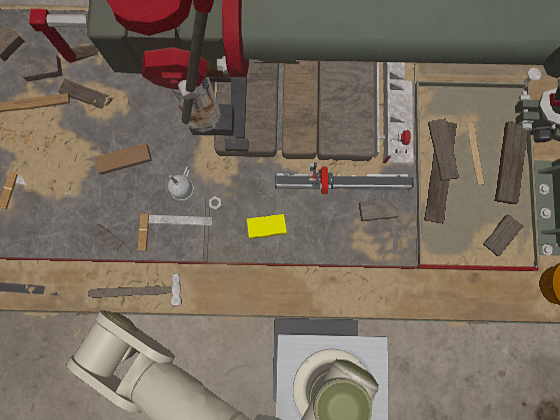

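View pics/b.png

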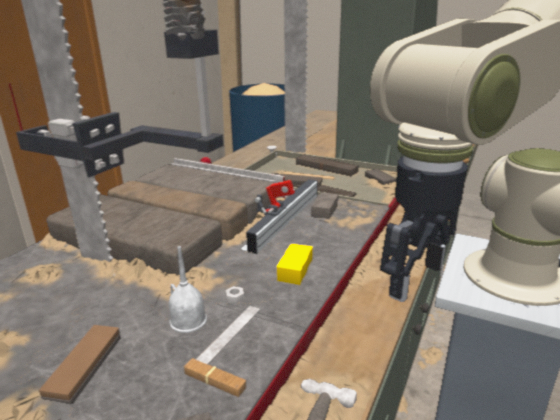

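Top view: the candidates for the block are the yellow one at (266,226), a look-alike to the left of the stop, and the brown wooden one at (378,210), in front of the fence's right (-y) half. The brown one fits. I'll confirm it with an enlarged wrist view.

```bash
python3 - <<'E'
from h import *
import pickle
ps=pickle.load(open("p0.pkl","rb")); p=ps["top"]
for n,u,v,z in(("fenceL",276,180,.06),("fenceR",413,180,.06),("flap",324,180,.1),("board",378,210,.04),("yellow",266,226,.04),("nut",215,202,.02),("can",180,185,.05)):
    print(n,np.round(onz(p,u,v,z),3))
rv=R.from_euler("xyz",[np.pi,0,0])  # tool down, tool y = -world y
for a in (0,np.pi/2,-np.pi/2,np.pi):
    r=(R.from_euler("z",a)*rv).as_rotvec(); print(a,robot.solve_ik([.38,-.05,.35],r))
E
```

```text
fenceL [0.595 0.175 0.06 ]
fenceR [ 0.605 -0.226  0.06 ]
flap [0.59  0.038 0.1  ]
board [ 0.517 -0.126  0.04 ]
yellow [0.462 0.202 0.04 ]
nut [0.533 0.356 0.02 ]
can [0.576 0.457 0.05 ]
0 [-4.39125262e-01 -7.22634029e-02  1.65754734e+00 -4.44089210e-16
  1.55630872e+00  1.13167106e+00]
1.5707963267948966 [-0.43912526 -0.0722634   1.65754734  0.          1.55630872 -0.43912526]
-1.5707963267948966 [-4.39125262e-01 -7.22634029e-02  1.65754734e+00 -4.44089210e-16
  1.55630872e+00  2.70246739e+00]
3.141592653589793 [-0.43912526 -0.0722634   1.65754734  0.          1.55630872 -2.00992159]
```

```bash
cat >> h.py <<'E'
def down(yaw): return (R.from_euler("z",yaw)*R.from_euler("x",np.pi)).as_rotvec()
E
python3 - <<'E'
from h import *
import pickle
robot.movep([.46,-.02,.36],down(np.pi/2)); robot.wait(.3)
p=optics.capture("wrist"); pickle.dump(p,open("p1.pkl","wb")); save("c.png",p["image"])
print(np.round(ray(p,280,210),3).tolist(),p["fx"],robot.get_state()["time_s"])
for q in("fence","carriage","flap_body","board"):
    print(q,[(round(float(r["score"]),2),np.round(r["bbox"]).tolist()) for r in nets.search_frame(q,p)])
E
```

```text
[[0.459, 0.054, 0.493], [0.015, -0.302, -0.953]] 372.2960562292242 3.3667
fence [(0.71, [362.0, 0.0, 457.0, 313.0])]
carriage [(0.98, [360.0, 66.0, 461.0, 136.0])]
flap_body [(0.64, [362.0, 64.0, 444.0, 138.0])]
board [(0.94, [294.0, 191.0, 345.0, 283.0]), (0.91, [260.0, 1.0, 309.0, 17.0])]
```

View pics/c.png

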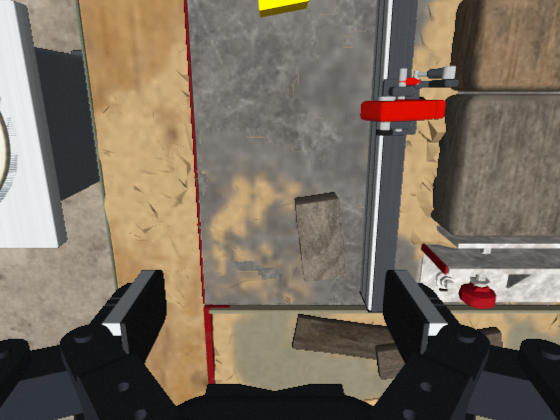

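The block is at (320,237) in wrist view, with the fence on its right, the red flap at (403,110) and the yellow look-alike at (284,6), clear of the work. Here is an enlarged crop to confirm it and find the edges.

```bash
python3 - <<'E'
from h import *
import pickle
p=pickle.load(open("p1.pkl","rb"))
im=p["image"][55:315,280:480]; big=cv2.resize(im,None,fx=2.3,fy=2.3,interpolation=cv2.INTER_CUBIC)
save("d.png",big)
# edge scan: rows, intensity along u 355..425
g=cv2.cvtColor(p["image"],cv2.COLOR_RGB2GRAY)
for v in(30,50,160,180,200,220,240,260,280,295): print(v,g[v,360:425:1].tolist())
E
```

```text
30 [119, 115, 112, 111, 113, 113, 113, 107, 110, 114, 115, 116, 118, 119, 114, 95, 80, 54, 85, 90, 86, 79, 52, 82, 91, 94, 150, 228, 235, 228, 166, 57, 77, 80, 81, 78, 76, 77, 79, 77, 78, 76, 76, 77, 77, 78, 77, 78, 77, 75, 77, 79, 79, 79, 78, 93, 114, 114, 118, 117, 119, 128, 138, 143, 148]
50 [121, 120, 119, 122, 123, 125, 125, 124, 127, 126, 122, 123, 124, 113, 87, 77, 54, 86, 87, 89, 78, 54, 86, 89, 107, 183, 235, 235, 219, 112, 76, 78, 80, 78, 75, 76, 77, 79, 77, 75, 76, 79, 78, 76, 79, 77, 78, 77, 76, 77, 77, 80, 77, 99, 145, 150, 159, 165, 167, 167, 166, 167, 168, 170, 167]
160 [119, 120, 120, 121, 123, 121, 123, 111, 78, 61, 77, 85, 84, 75, 55, 87, 88, 117, 204, 234, 227, 163, 61, 79, 77, 78, 79, 78, 79, 78, 79, 76, 79, 80, 83, 80, 81, 78, 76, 79, 77, 77, 77, 89, 141, 180, 180, 180, 179, 178, 177, 175, 174, 172, 171, 171, 174, 175, 176, 176, 177, 180, 180, 182, 182]
180 [110, 108, 109, 108, 106, 104, 100, 76, 57, 86, 86, 82, 67, 65, 89, 92, 150, 231, 234, 218, 112, 80, 77, 77, 80, 79, 79, 79, 78, 78, 75, 79, 81, 81, 79, 78, 75, 77, 77, 79, 79, 80, 119, 177, 178, 182, 182, 180
[... 1137 characters left out ...]
0, 98, 120, 118, 113, 109, 105, 105, 107, 108, 111, 112, 112, 112, 114, 114, 116, 117, 121, 126, 131, 135, 139, 145, 151, 158, 162, 152, 123, 186, 188]
280 [93, 78, 55, 84, 91, 82, 62, 76, 86, 121, 209, 235, 223, 124, 80, 78, 79, 76, 75, 78, 78, 77, 77, 77, 67, 23, 12, 11, 13, 12, 14, 11, 13, 12, 12, 17, 16, 13, 14, 16, 40, 83, 90, 90, 89, 87, 89, 88, 91, 93, 89, 90, 90, 89, 99, 128, 145, 158, 156, 132, 184, 223, 226, 231, 234]
295 [94, 48, 83, 88, 82, 62, 76, 88, 121, 206, 235, 222, 121, 83, 78, 80, 77, 75, 78, 77, 75, 77, 75, 61, 12, 12, 12, 14, 14, 16, 10, 10, 13, 13, 10, 14, 14, 13, 15, 14, 9, 12, 12, 13, 12, 12, 17, 14, 15, 14, 30, 70, 89, 89, 90, 89, 89, 88, 86, 88, 90, 90, 89, 90, 90]
```

View pics/d.png

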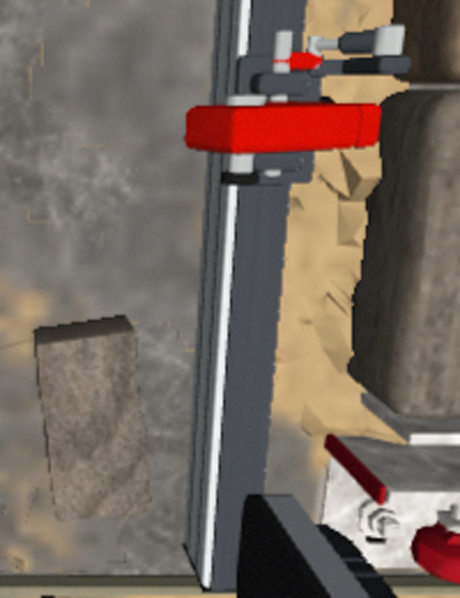

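```bash
python3 - <<'E'
from h import *
import pickle
p=pickle.load(open("p1.pkl","rb"))
for v,us in((50,(374,385,388.7,412.8)),(160,(367.5,378,381.4,403.6)),(240,(363,372,375.6,396.5)),(280,(361,370,373,0))):
    print(v,"foot z0",np.round(onz(p,us[0],v,0)[:2],4),"white L/R, back z.06",[np.round(onz(p,u,v,.06)[:2],4).tolist() for u in us[1:]])
c=np.array([[36,345],[132,336],[150,503],[58,521]])/2.3+[280,55]
C=np.array([onz(p,*q,.04)[:2] for q in c]); print("block",C.round(4).tolist(),[np.linalg.norm(C[i]-C[(i+1)%4]).round(4) for i in range(4)])
b=np.array([onz(p,*(np.array(q)/2.3+[280,55]),0)[:2] for q in((36,331),(128,317))]);print("bottom edge",b.round(4).tolist())
# flap red: outline along y, mask
m=nets.cut_out("flap_body",optics.capture("wrist"))[0]["mask"]; ys,xs=np.where(m)
hsv=cv2.cvtColor(p["image"],cv2.COLOR_RGB2HSV); red=((hsv[...,0]<6)|(hsv[...,0]>174))&(hsv[...,1]>200)&(hsv[...,2]>90)
for u in range(360,450,6):
    v=np.where(red[60:140,u])[0]+60
    if len(v): print(u,v.min(),v.max(),g if 0 else p["image"][v.min():v.max()+1:4,u,0].tolist())
E
```

```text
50 foot z0 [0.581  0.1039] white L/R, back z.06 [[0.578, 0.0979], [0.582, 0.0979], [0.6079, 0.0979]]
160 foot z0 [ 0.583  -0.0321] white L/R, back z.06 [[0.5802, -0.0216], [0.5842, -0.0216], [0.6102, -0.0216]]
240 foot z0 [ 0.585  -0.1468] white L/R, back z.06 [[0.5809, -0.1223], [0.5854, -0.1223], [0.6115, -0.1223]]
280 foot z0 [ 0.5865 -0.2101] white L/R, back z.06 [[0.5826, -0.1779], [0.5865, -0.1779], [0.104, -0.1786]]
block [[0.4859, -0.0828], [0.5387, -0.0776], [0.5543, -0.1793], [0.5008, -0.1911]] [np.float64(0.053), np.float64(0.1029), np.float64(0.0548), np.float64(0.1093)]
bottom edge [[0.4882, -0.0862], [0.5428, -0.0774]]
366 101 119 [112, 138, 139, 142, 127]
372 101 120 [112, 144, 147, 142, 139]
378 101 120 [112, 149, 150, 146, 145]
384 101 120 [116, 216, 219, 218, 220]
390 101 120 [124, 218, 218, 218, 218]
396 100 120 [117, 218, 219, 217, 219, 185]
402 100 120 [129, 217, 220, 220, 218, 173]
408 78 120 [209, 215, 59, 77, 71, 79, 220, 218, 219, 220, 207]
414 78 119 [210, 217, 52, 79, 75, 81, 220, 216, 217, 220, 204]
420 100 119 [121, 221, 220, 220, 217]
426 100 118 [130, 216, 216, 219, 215]
432 100 118 [141, 213, 214, 215, 215]
438 100 118 [175, 216, 216, 217, 214]
444 101 115 [203, 207, 188, 149]
```

The crop confirms it: the brown block, crop px (36..150, 318..521), is plain wood and slightly askew. The fence yaw is about 0.017 rad and its front face is at x≈0.580 for y=0. Next I check the flap position and plan the press arc.

```bash
cat >> h.py <<'E'
TH=0.0168; XM=0.595            # fence yaw; middle line x at y=0
FX=np.array([np.cos(TH),np.sin(TH),0]); FY=np.array([-np.sin(TH),np.cos(TH),0])
def F(x,y,z): return np.array([XM,0,0])+FX*x+FY*y+[0,0,z]     # fence-like frame, y from world y~0
def press(phi,yf,out=0.,gap=0.,tip=0.011):
    "TCP pose with finger tip on the press point at flap angle phi; out = shift to free end, gap = standoff"
    a=np.radians(110)-phi; n=np.array([np.cos(a),np.sin(a)]); t=np.array([n[1],-n[0]])  # (forward,up); t: to free end
    q=62*n/1000+(.055+out)*t+n*(gap+tip)
    pos=F(-q[0],yf,.075+q[1])
    z=-(-FX*n[0]+np.array([0,0,1.])*n[1]); y=-FY*1.0; x=np.cross(y,z)
    return pos,R.from_matrix(np.c_[x,y,z])
E
python3 - <<'E'
from h import *
import pickle
p=pickle.load(open("p1.pkl","rb"))
for u,z in((384,.145),(396,.14),(408,.135),(366,.155)):
    print(u,[onz(p,u,v,z)[:2].round(4).tolist() for v in(100.5,120.5)])
for s in(1,-1):
  for phi in(-.0,.3,.6,.96,1.15):
    pos,r=press(phi,.04,gap=.03)
    if s<0: r=r*R.from_euler("z",np.pi)
    q=robot.solve_ik(pos,r.as_rotvec()); print(s,phi,pos.round(3),None if q is None else np.round(q,2))
E
```

```text
384 [[0.5574, 0.0472], [0.5589, 0.0296]]
396 [[0.5697, 0.0471], [0.5714, 0.0293]]
408 [[0.5824, 0.047], [0.5843, 0.0289]]
366 [[0.5388, 0.0473], [0.5401, 0.0303]]
1 -0.0 [0.578 0.04  0.191] [-0.11  0.67  1.12 -0.05  1.7   1.44]
1 0.3 [0.544 0.039 0.181] [-0.14  0.44  1.49 -0.01  1.27  1.42]
1 0.6 [0.515 0.039 0.161] [-0.18  0.26  1.82  0.07  0.82  1.34]
1 0.96 [0.49  0.038 0.128] [-0.23  0.17  2.17  0.63  0.25  0.75]
1 1.15 [0.482 0.038 0.107] [-0.27  0.22  2.33  2.31  0.28 -0.96]
-1 -0.0 [0.578 0.04  0.191] [-0.11  0.67  1.12 -0.05  1.7  -1.7 ]
-1 0.3 [0.544 0.039 0.181] [-0.14  0.44  1.49 -0.01  1.27 -1.72]
-1 0.6 [0.515 0.039 0.161] [-0.18  0.26  1.82  0.07  0.82 -1.8 ]
-1 0.96 [0.49  0.038 0.128] [-0.23  0.17  2.17  0.63  0.25 -2.39]
-1 1.15 [0.482 0.038 0.107] [-0.27  0.22  2.33  2.31  0.28  2.18]
```

```bash
cat >> h.py <<'E'
def press2(phi,yf,out=0.,gap=0.,tip=0.011,k=.6,hw=.011):
    a=np.radians(110)-phi; n=np.array([np.cos(a),np.sin(a)]); t=np.array([n[1],-n[0]])
    b=np.radians(110)-k*phi; m=np.array([np.cos(b),np.sin(b)]); s=np.array([m[1],-m[0]])
    q=.062*n+(.055+out)*t+n*gap+m*tip+s*hw
    z=FX*m[0]-np.array([0,0,1.])*m[1]; y=-FY; x=np.cross(y,z)
    return F(-q[0],yf,.075+q[1]),R.from_matrix(np.c_[x,y,z]).as_rotvec()
YF=.0385
E
python3 - <<'E'
from h import *
robot.grip(0.0)
for ph in(.3,.6,.9,1.1): print(ph,np.round(robot.solve_ik(*press2(ph,YF)),2))
robot.movep(*press2(0,YF,out=-.004,gap=.07))
robot.movel(press2(0,YF,out=-.004,gap=.02)[0],v=.08)
s=robot.get_state(); f0=s["contact_force"]
p=optics.capture("wrist"); save("e.png",p["image"])
hit=robot.movel(press2(0,YF,out=-.004,gap=-.008)[0],v=.012,stop_force=2.0)
s=robot.get_state(); g=(s["tcp_pos"]-press2(0,YF,out=-.004,gap=0)[0])
print(hit,g,s["tcp_pos"],s["contact_force"]-f0,s["time_s"],s["opening"])
E
```

```text
0.3 [-0.14  0.51  1.47 -0.03  1.34  1.43]
0.6 [-0.16  0.4   1.68  0.    1.05  1.4 ]
0.9 [-0.18  0.34  1.87  0.05  0.75  1.34]
1.1 [-0.19  0.32  1.98  0.13  0.54  1.26]
True [ 1.83379852e-04 -1.29185206e-05  3.99549624e-04] [0.56124784 0.03792234 0.16520236] [ 0.12178529 -0.37126183  3.92847028] 8.3167 -0.00011024653171585471
```

Contact is within 0.5 mm of the prediction. I now follow the arc.

```bash
python3 - <<'E'
from h import *
f0=np.array([0,0,0.]); 
for i in range(1,27):
    ph=.045*i
    pos,rv=press2(ph,YF,out=-.004+.004*min(1,ph/.9))
    hit=robot.movel(pos,rv,v=.018,stop_force=12)
    s=robot.get_state(); f=s["contact_force"]; print(round(ph,3),hit,f.round(1),round(s["time_s"],1))
    if hit or np.linalg.norm(f)>17: print("abort"); break
    if ph>.85 and np.linalg.norm(f)<0.9 and ph>1.0: break
E
```

```text
0.045 False [3.  0.5 5.8] 8.7
0.09 False [2.5 0.6 4.9] 9.1
0.135 False [3.1 0.3 4.3] 9.4
0.18 False [2.7 1.6 2.8] 9.8
0.225 False [2.6 0.3 5.1] 10.2
0.27 False [2.2 0.9 4.3] 10.6
0.315 False [2.7 0.1 4.9] 11.0
0.36 False [1.8 0.5 4.7] 11.4
0.405 False [1.2 1.  3.3] 11.8
0.45 False [1.4 0.1 5. ] 12.1
0.495 False [0.4 1.3 4.1] 12.5
0.54 False [0.1 1.3 4.3] 12.9
0.585 False [-0.2  0.6  4.2] 13.3
0.63 False [-0.8  1.2  3.5] 13.7
0.675 False [-0.5  0.5  3. ] 14.1
0.72 False [-0.8  0.3  2.8] 14.4
0.765 False [-1.5  0.5  3. ] 14.8
0.81 False [-1.7 -0.4  1.6] 15.2
0.855 False [-1.4  1.3  1.4] 15.6
0.9 False [-1.6 -1.2  0.5] 16.0
0.945 False [ 0.7  0.1 -0.2] 16.4
0.99 False [ 0.3  0.4 -0.1] 16.8
1.035 False [-0.1  0.1  0.2] 17.1
```

```bash
python3 - <<'E'
from h import *
import pickle
s=robot.get_state(); robot.movel(s["tcp_pos"]+[-.03,0,.08],v=.15)
robot.movep([.46,-.07,.30],down(TH)); robot.wait(.1)
p=optics.capture("wrist"); pickle.dump(p,open("p2.pkl","wb")); save("f.png",p["image"])
c,d=ray(p,280,210);print(c.round(3),d.round(3),robot.get_state()["time_s"],robot.get_state()["contact_force"])
E
```

```text
[ 0.533 -0.068  0.431] [-0.306 -0.019 -0.952] 18.7083 [-0.12549226  0.43498689 -0.38535217]
```

View pics/f.png

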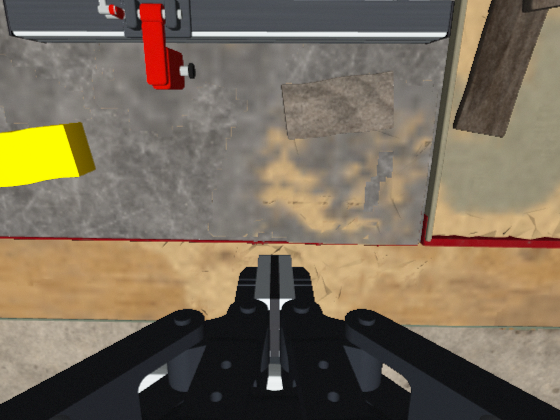

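The flap is down in front of the fence at (162,65), with its screw tip at (194,71). The block's top corners are at (282,86), (391,72), (394,124) and (288,138). Now I locate the block and push it square to the fence with open fingers.

```bash
python3 - <<'E'
from h import *
import pickle
p=pickle.load(open("p2.pkl","rb"))
C=np.array([onz(p,u,v,.04)[:2] for u,v in((282,86),(391,72),(394,124),(288,138))]);print(C.round(4).tolist(),C.mean(0).round(4))
print("len",[np.linalg.norm(C[i]-C[(i+1)%4]).round(4) for i in range(4)])
print("screw tip",onz(p,195,71,.025).round(4),"flap",onz(p,162,85,.01).round(4),onz(p,163,50,.08).round(4))
print("fence front top",[onz(p,u,v,.06).round(4).tolist() for u,v in((100,39),(400,37))])
yb=-.135
for x in(.38,.44,.53): print(robot.solve_ik(F(x-XM,yb,.022),down(TH)))
E
```

```text
[[0.5378, -0.075], [0.5529, -0.1824], [0.5027, -0.1911], [0.4864, -0.0825]] [ 0.52   -0.1328]
len [np.float64(0.1085), np.float64(0.051), np.float64(0.1098), np.float64(0.0519)]
screw tip [0.551  0.0144 0.025 ] flap [0.5368 0.0536 0.01  ] [0.5654 0.0304 0.08  ]
fence front top [[0.5755, 0.0932, 0.06], [0.5822, -0.1815, 0.06]]
[-6.37838228e-01  4.11704232e-01  2.06657227e+00 -4.44089210e-16
  6.63316150e-01  9.16158099e-01]
[-5.55383103e-01  4.98731428e-01  1.90536985e+00 -4.44089210e-16
  7.37491378e-01  9.98613223e-01]
[-4.63583839e-01  6.35355657e-01  1.64389611e+00 -4.44089210e-16
  8.62340890e-01  1.09041249e+00]
```

```bash
python3 - <<'E'
from h import *
rv=down(TH); y=-.134
robot.movep(F(-.165,y,.10),rv)
robot.grip(.066)
robot.movel(F(-.165,y,.020),v=.12); robot.wait(.1)
f0=robot.get_state()["contact_force"]
robot.movel(F(-.110,y,.020),v=.08)
h1=robot.movel(F(-.075,y,.020),v=.03,stop_force=6)
s=robot.get_state(); print(h1,(s["tcp_pos"]-F(0,0,0))@FX,s["contact_force"]-f0,s["wrist_torque"],s["time_s"])
robot.movel(F(-.10,y,.020),v=.08); 
robot.movel(F(-.15,y,.10),v=.2)
p=optics.capture("wrist"); save("g.png",p["image"])
import pickle; pickle.dump(p,open("p3.pkl","wb")); print(robot.get_state()["time_s"])
E
```

```text
True -0.08239039169210155 [0.01771076 0.64039949 0.04031037] [-0.00249083 -0.02993315 -0.02878879] 22.8417
23.8833
```

View pics/g.png

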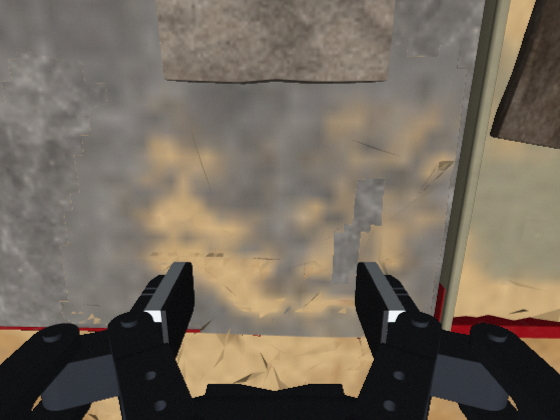

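The block now lies with its front edge along row 80, u 163 to 388, nearly parallel to the fence. I compute its ends, then push along to the stop.

```bash
python3 - <<'E'
from h import *
import pickle
p=pickle.load(open("p3.pkl","rb"))
for u,v,z in((166,82,0),(386,80,0),(160,79,.04),(391,77,.04)):
    X=onz(p,u,v,z)-F(0,0,0); print(z,(X@FX).round(4),(X@FY).round(4))
rv=down(TH+np.pi/2)
robot.movep(F(-.13,-.235,.10),rv); robot.grip(0.0)
robot.movel(F(-.052,-.235,.10),v=.2)
robot.movel(F(-.052,-.235,.020),v=.1); robot.wait(.1)
s=robot.get_state(); f0=s["contact_force"]
h=robot.movel(F(-.052,-.195,.020),v=.03,stop_force=1.5)
s=robot.get_state(); print(h,(s["tcp_pos"]-F(0,0,0))@np.c_[FX,FY],s["contact_force"]-f0,s["time_s"])
E
```

```text
0 -0.0712 -0.07
0 -0.0701 -0.2001
0.04 -0.0707 -0.0782
0.04 -0.0698 -0.1911
False [-0.05202426 -0.19508991] [-0.87002829  0.86448182  0.30595256] 29.1083
```

```bash
cat >> h.py <<'E'
def fmean(n=8):
    a=[]
    for _ in range(n): robot.wait(.02); a.append(robot.get_state()["contact_force"])
    return np.mean(a,0)
def fp():
    s=robot.get_state(); return (s["tcp_pos"]-F(0,0,0))@np.c_[FX,FY]
E
python3 - <<'E'
from h import *
h=robot.movel(F(-.052,-.125,.020),v=.04,stop_force=8); print(h,fp(),fmean())
if not h:
    h=robot.movel(F(-.052,-.090,.020),v=.01,stop_force=4); print(h,fp(),fmean(),robot.get_state()["time_s"])
p=optics.capture("wrist"); save("i.png",p["image"])
import pickle; pickle.dump(p,open("p4.pkl","wb"))
E
```

```text
False [-0.05198303 -0.1251182 ] [ 0.34612541 -0.0926358   0.0394125 ]
True [-0.05195337 -0.1065987 ] [ 0.47825487 -1.95246833  1.06408521] 33.1833
```

View pics/i.png

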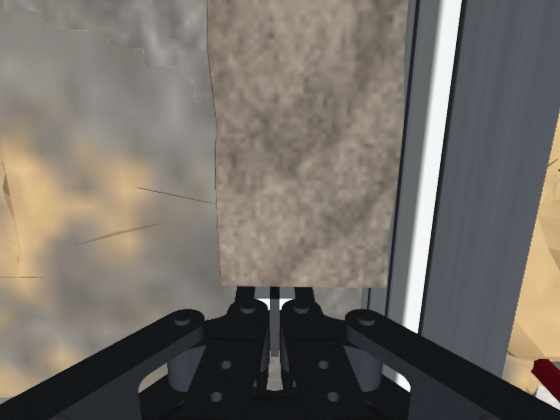

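The block's trailing end is at row 287 and the fingers are on it. Its right edge runs from (408,0) to (388,287), close along the fence. I check flushness numerically, then press to the required force.

```bash
python3 - <<'E'
from h import *
import pickle
p=pickle.load(open("p4.pkl","rb"))
for n,u,v,z in(("R",408,0,.04),("R",388,285,.04),("L",208,0,.04),("L",220,285,.04),("fence top",434,0,.06),("fence top",405,290,.06)):
    X=onz(p,u,v,z)-F(0,0,0); print(n,(X@FX).round(4),(X@FY).round(4))
y=fp()[1]
for i in range(12):
    f=fmean(6); print(round(y,4),f.round(2))
    if -f[1]>5.5: break
    y+=.0004; robot.movel(F(-.052,y,.020),v=.004)
robot.wait(.2); print(fmean(),robot.get_state()["time_s"])
E
```

```text
R -0.017 -0.0089
R -0.0147 -0.0949
L -0.071 -0.0089
L -0.0714 -0.0949
fence top -0.0176 -0.0131
fence top -0.0167 -0.0854
-0.1066 [ 0.89 -1.95  1.06]
-0.1062 [-0.35 -5.12 -0.98]
-0.1058 [-0.29 -7.18 -1.13]
[-0.02917313 -7.28981996 -1.07355991] 34.4167
```

About 7 N is held against the stop. I retreat, do a gentle front press for squareness, bear on the stop once more, and check.

```bash
python3 - <<'E'
from h import *
import pickle
robot.movel(F(-.052,-.14,.020),v=.08); robot.movel(F(-.10,-.15,.10),v=.2)
y=-.055
robot.movep(F(-.15,y,.10),down(TH)); robot.grip(.060)
robot.movel(F(-.14,y,.020),v=.12); robot.wait(.1); f0=fmean(4)
robot.movel(F(-.095,y,.020),v=.08)
x=-.095; h=robot.movel(F(-.078,y,.020),v=.015,stop_force=3.5); print(h,fp(),fmean(4)-f0)
robot.movel(F(-.10,y,.020),v=.06); robot.movel(F(-.15,y,.10),v=.2)
robot.movep(F(-.12,-.15,.10),down(TH+np.pi/2)); robot.grip(0.)
robot.movel(F(-.05,-.15,.10),v=.2); robot.movel(F(-.05,-.14,.020),v=.12); robot.wait(.1); f0=fmean(4)
robot.movel(F(-.05,-.113,.020),v=.05,stop_force=6)
h=robot.movel(F(-.05,-.100,.020),v=.008,stop_force=4); yy=fp()[1]; print(h,fp())
for i in range(10):
    f=fmean(6)-f0; print(round(yy,4),f.round(2),round(robot.get_state()["time_s"],1))
    if -f[1]>5.5 or not h: break
    yy+=.0004; robot.movel(F(-.05,yy,.020),v=.004)
robot.wait(.1)
robot.movel(F(-.055,-.14,.020),v=.08); robot.movel(F(-.12,-.13,.17),v=.2)
p=optics.capture("wrist"); pickle.dump(p,open("p5.pkl","wb")); save("j.png",p["image"]); print(robot.get_state()["time_s"])
E
```

```text
True [-0.08232776 -0.05488666] [ 0.46472044  0.08214973 -0.08895109]
True [-0.05006041 -0.10661183]
-0.1066 [ 0.17 -1.68  1.04] 46.7
-0.1062 [-0.82 -5.3  -0.91] 47.1
-0.1058 [-1.67 -6.87 -0.89] 47.5
49.1833
```

View pics/j.png

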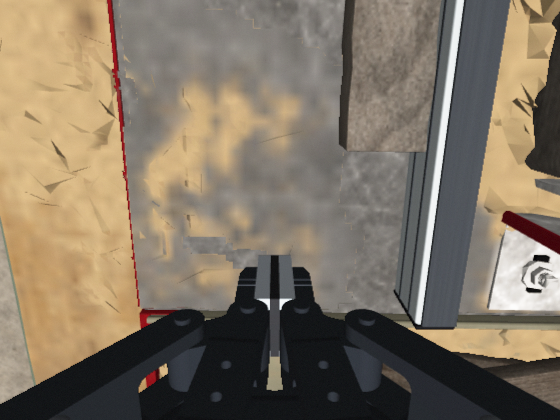

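The block lies flush along the fence, with its trailing end at (385,150), and the fingers are clear. Its origin is about 77 mm from the carriage's, within range.

```bash
python3 -c "
from rig import robot
print(robot.sign_off(), robot.get_state()['time_s'])"
```

```text
the job is handed in; nothing more can be done
the job is handed in; nothing more can be done
```

I handed the job in at about 49 s: the flap snapped down without being forced, and the block sits flush with the fence against the stop screw after a push of about 7 N; the judge's verdict was not shown.

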